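Slide the spray can into its empty holder

ROBOT

A 7-joint arm with a two-finger parallel gripper is mounted at the origin on a cart in front of the work surface, level with it; the furniture and walls round the work are solid. World frame = base frame: x ahead of the robot, y to its left, z up, the work surface at z = 0. Lengths are in mm, angles in rad, forces in N, time in s.
With the tool pointing down it reaches from about 400 to 875 mm from the base axis. Payload 4.4 kg.
Tool frame: the origin (TCP) lies where the fingers leave the gripper's body, on its centre line; the fingertips stand 73 mm ahead of it and the grasp point (between the pads) lies 54 mm ahead of it; z points along the fingers, y is the line along which they close (so a half turn about z gives the same grasp; the last joint's range is limited). The gripper opens to 85 mm and grips with 20 to 120 N. Pads are 22 mm wide; open, the fingers measure 114 mm over their backs; the gripper's body (76 mm by 85 mm) begins 54 mm behind the grasp point. The pads swing forward as they close: fully open they stand 13 mm farther back than shut.
Start: joints at [-0.066, 0.628, 0.038, 1.517, -0.027, 0.996, -0.02], TCP at [650.013, 0.024, 303.913] pointing down, gripper open.
Joint ranges: [-3.06, 3.06], [-0.37, 2.12], [-1.25, 1.32], [0.18, 2.47], [-1.1, 4.24], [0.23, 1.98], [-2.94, 2.94]. Speed limits (rad/s): [2.57, 2.57, 3.14, 3.14, 3.14, 3.14, 3.14].

INTERFACE

Orientations are given as [roll, pitch, yaw] about the fixed x, y, z axes, in that order (R = Rz(yaw) Ry(pitch) Rx(roll)).
In Python, from cell import ctrl gives the robot as it stands.
- The arm moves only by the tool send_rows, never from a script. Its argument "rows" is a list that holds one entry, the list of rows, each a list of 6 numbers: the shift along the tool's x, y, z in cm, then the turn, a rotation vector about the tool's x, y, z in rad. In form: [[[tx, ty, tz, wx, wy, wz], ...]]. A call has 1 to 10 rows; each row is the pose to reach, as a shift and turn from the pose commanded when the call began, along the tool's axes at that moment; what a row does not reach only later rows make up. A row lasts 1/10 s, in which the tool goes at most 50 mm and 8.59 degrees, less where a joint would pass 70% of its speed; a pose out of reach is approached as far as the arm can. A call with a gripper value outside its range is refused whole. "grip" is the closure in counts, from 0 (fully open) to 255 (shut), set as the call begins (left out, the last holds). The fingers move at their own pace and stop on an object; the grip force is fixed at half the most. Time passes only in rows, so rows that repeat a pose let the fingers close. It gives the time, the measured TCP pose, the force, the opening and the grip force at its end, in the units of the state.
- ctrl.read_state(): the state, without advancing time (a new reading comes with each control period).
- ctrl.get_image(name): name is "scene" or "side" or "wrist"; returns a dict with "pixels" (420x560x3 uint8, red, green, blue), "fx", "fy", "cx", "cy" (pixels), "extrinsics" (4x4, takes a point from camera to world coordinates); the wrist camera has in their place "mount" (4x4, takes a point from camera to tool coordinates, whose origin is the TCP and whose axes are the flange's). Camera axes: x right, y up, looking along -z (the intrinsics and any distortion apply to the point x, -y, -z); pixel columns grow to the right and rows downward; lengths in mm; the calibration is good to about 2 mm. A picture is of the moment at which its call begins: read the wrist's pose just before it. There is no depth.
- ctrl.finish_job(): hands the job in; it is judged then, once.
The state is a dict: "clock": time; "qpos": joint angles; "qd": joint speeds; "tau": joint torques, N m; "eef_pos": TCP position; "tool_rot": TCP orientation; "force": force on the tool from outside, world axes, zero at the start; "torque": the same for the moment, N m; "width": finger opening in mm; "gripper_force": force on a finger pad.
Only numpy, scipy, OpenCV 4.12 (cv2) and the standard library are available. Lean on these libraries where they do the work, as an engineer would, in place of code of your own. Each camera call takes 0.05 s, during which the arm holds its last target. There are 200 camera calls.

TASK

Put away the spray can that stands out on the bench: push it gently with the fingertips, low down near the bench so that it slides upright and does not tip, into the empty U-shaped steel holder until it stands against the back wall. Do not grip or lift it, and leave the can in the other holder and everything else on the bench where it is. Finish with the fingers clear of it.

Things in the scene. Friction and masses are not known exactly. Their poses are not given: they have to be found in the camera images.
- can: spray can standing alone in the open: upright aerosol can, 52 mm diameter (straight side up to 140 mm), 190 high with black cap and white nozzle, 0.2 to 0.33 kg, centre of mass just under mid-height. Pushed within 25 mm of the bench it slides; at half height it tips. Origin: centre of its underside; z up its axis; yaw means nothing
- bay_empty: The empty one of two: low fixed U-shaped holder of bare sheet steel, no floor or sill, inside 62 mm wide, walls 40 high, 4 thick. Mouth looks along -x. Origin: on the bench, under the axis of a can that touches the back wall (inner face x = +26 mm). Sides run x = -8 to +30, mouth flares to y = +/-42 at x = -21, so the rear of a can that is home sticks out. Flange to x = +55. 
- bay_full: The other holder, identical to the empty one in shape, size and axes, with a can already standing in it
- can_parked: identical spray can (52 mm diameter, 190 high, loose) that already stands in the other holder; to be left alone. Origin: centre of its underside
- tape_roll: bystander, loose: black roll of tape lying flat, 67 mm across, 19 high. Origin: centre of its underside
- plug: bystander, loose: round multi-pin plug standing upright, 30 mm across, 54 high. Origin: centre of its underside
- antenna: bystander, loose: thin whip antenna standing on its round 34 mm foot, 180 high. Origin: centre of its underside
- relay: bystander, loose: small relay standing upright, 22 x 28 x 33 mm. Origin: centre of its underside
- tape_measure: bystander, loose: tape measure lying flat, 66 x 86 x 31 mm. Origin: centre of its underside
- gland: bystander, loose: cable gland standing upright, 23 mm across, 28 high. Origin: centre of its underside

How it is judged (in metres and radians):
On the way:
1. the fingers push the can along the bench, upright, before it is in the holder (contact force between the fingers and can above 0.2 N and distance of can from where it was at the start of the episode above 0.03 m and horizontal distance between can and bay_empty above 0.03 m and angle between can's own z axis and vertical below 0.2 rad).
At the end, for the whole second after the job is handed in: the can stands upright (within about 3 degrees), at rest, on the bench in the empty holder, its axis within 12 mm of the home point (touching the back wall in the middle), and no other loose thing has moved more than 15 mm (horizontal distance between can and bay_empty below 0.012 m and angle between can's own z axis and vertical below 0.05 rad and height (world z) of can below 0.004 m and linear speed of can below 0.02 m/s and distance of each of can_parked, tape_roll, plug, antenna, relay, tape_measure, gland from where it was at the start of the episode below 0.015 m).
It fails at once if the spray can is tipped (leans more than about 11 degrees) or lifted off the bench (angle between can's own z axis and vertical above 0.2 rad or height (world z) of can above 0.01 m).
It fails at once if the spray can is taken between the fingers instead of being pushed from outside (horizontal distance between the grasp point and can below 0.02 m and height (world z) of the grasp point below 0.2 m and contact force between the fingers and can above 1 N).
It fails at once if the spray can is squeezed or rammed (more than 40 N) (contact force between the fingers and can above 40 N).
It fails at once if the spray can is knocked or shot along (faster than 0.35 m/s) (linear speed of can above 0.35 m/s).
It fails at once if another loose thing is moved by more than 15 mm (distance of any of can_parked, tape_roll, plug, antenna, relay, tape_measure, gland from where it was at the start of the episode above 0.015 m).
It also fails if it takes over 56 s, if anything falls off the work surface, if the arm or the gripper's body presses on something with over 40 N, if the wrist force passes 120 N, or if a joint passes its speed limit or range.

## Working session

There is one attempt and no reset: what is moved stays moved. The work goes in short steps, Python scripts to look and compute and a tool call to move; the robot and the scene stay as the last step left them, time stands still between calls to the robot, and variables do not carry over. Pictures are saved under pics/ and viewed, at most 10 in all, crops included, and the job is handed in when it is done.

Besides the shell and the picture viewer there is one more tool, called after ">>>" as name(argument=value, ...), one argument or row to a line, values as JSON. send_rows: Moves the arm, as the interface text tells. Its arguments: {"type":"object","properties":{"rows":{"type":"array","items":{"type":"array","items":{"type":"array","items":{"type":"number"}}}},"grip":{"type":"number"}},"required":["rows"]}

```bash
mkdir -p pics; cat > h.py <<'E'
import numpy as np, cv2, json
from cell import ctrl
def snap(n,f):
    im=ctrl.get_image(n); cv2.imwrite(f'pics/{f}.png',im['pixels'][:,:,::-1])
    np.savez(f'pics/{f}.npz',**{k:np.array(v) for k,v in im.items() if k!='pixels' and not isinstance(v,str)})
    return im
def ground(f,u,v,z=0):
    d=np.load(f'pics/{f}.npz',allow_pickle=True); E=d['extrinsics']
    r=E[:3,:3]@np.array([(u-d['cx'])/d['fx'],-(v-d['cy'])/d['fy'],-1.])
    return E[:3,3]+r*(z-E[2,3])/r[2]
def proj(f,p):
    d=np.load(f'pics/{f}.npz',allow_pickle=True); E=d['extrinsics']
    c=np.linalg.inv(E)@np.append(p,1); return d['cx']-d['fx']*c[0]/c[2], d['cy']+d['fy']*c[1]/c[2]
E
python3 - <<'E'
from h import *
for n in('scene','side'):
    im=snap(n,n+'0'); print(n,{k:(np.round(v,3).tolist() if k!='pixels' else 0) for k,v in im.items() if not isinstance(v,str)})
s=ctrl.read_state(); print(s)
E
```

```text
scene {'pixels': 0, 'fx': 393.557, 'fy': 393.557, 'cx': 275.654, 'cy': 209.449, 'extrinsics': [[-0.877, 0.215, -0.43, 258.303], [-0.48, -0.431, 0.764, 671.125], [-0.021, 0.876, 0.481, 451.95], [0.0, 0.0, 0.0, 1.0]]}
side {'pixels': 0, 'fx': 397.472, 'fy': 397.472, 'cx': 281.352, 'cy': 212.96, 'extrinsics': [[0.888, 0.228, -0.398, 246.88], [-0.459, 0.458, -0.762, -640.777], [0.009, 0.859, 0.511, 493.907], [0.0, 0.0, 0.0, 1.0]]}
{'clock': 0.1, 'qpos': array([-0.06578491,  0.62928061,  0.03845681,  1.51826257, -0.02699934,
        0.99629285, -0.02003925]), 'qd': array([ 8.79666910e-04, -9.57606022e-05,  6.33978137e-04, -3.42344346e-03,
        1.76108414e-03, -5.60222885e-05, -1.00864674e-03]), 'tau': array([ 3.65140630e-03, -5.64529252e+01,  1.23032581e+00, -1.93971133e+01,
        1.11524854e-02,  5.46943455e-03, -1.37002465e-05]), 'eef_pos': array([6.49567664e+02, 1.54177661e-02, 3.03065409e+02]), 'tool_rot': array([-3.13986780e+00,  2.64169918e-05,  1.57073274e+00]), 'force': array([ 0.4675068 , -0.49230884, -0.03227349]), 'torque': array([-0.00193764,  0.02422033,  0.04750705]), 'gripper_force': 0.0, 'width': 85.76219564901243}
```

View pics/scene0.png

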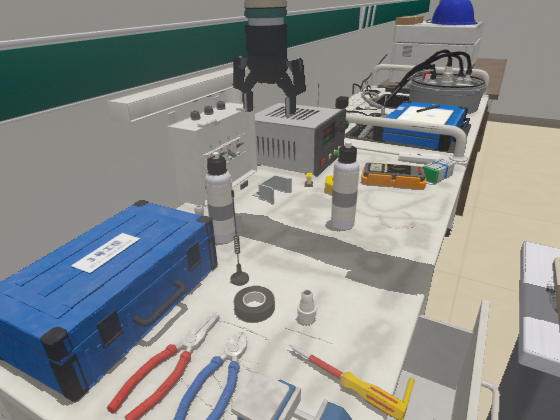

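View pics/side0.png

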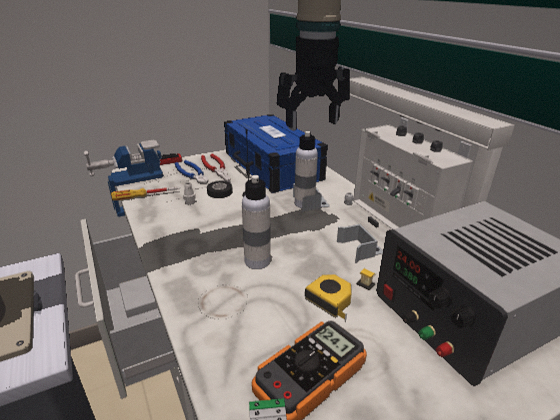

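The open can's base is near (344,228) in scene and (257,266) in side. The empty U is near (275,188) in scene and (358,240) in side. The parked can is at (220,240) and (305,205). Next I'll enlarge both views.

```bash
python3 - <<'E'
from h import *
a=cv2.imread('pics/scene0.png')[140:250,190:370]; b=cv2.imread('pics/side0.png')[180:330,220:400]
cv2.imwrite('pics/c1.png',cv2.resize(a,None,fx=4.4,fy=4.4,interpolation=cv2.INTER_CUBIC))
cv2.imwrite('pics/c2.png',cv2.resize(b,None,fx=4,fy=4,interpolation=cv2.INTER_CUBIC))
print(ground('scene0',344,222),ground('side0',257,260))
E
```

```text
[496.66137155 -63.81965663   0.        ] [502.14476127 -48.54502146   0.        ]
```

View pics/c1.png

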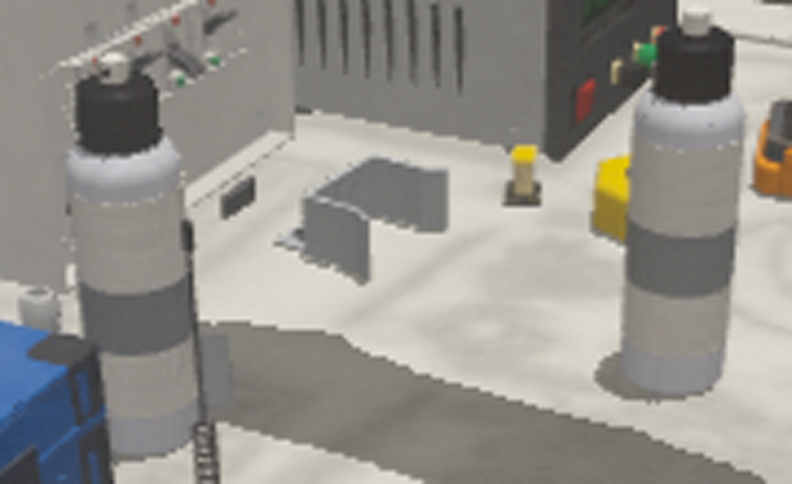

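View pics/c2.png

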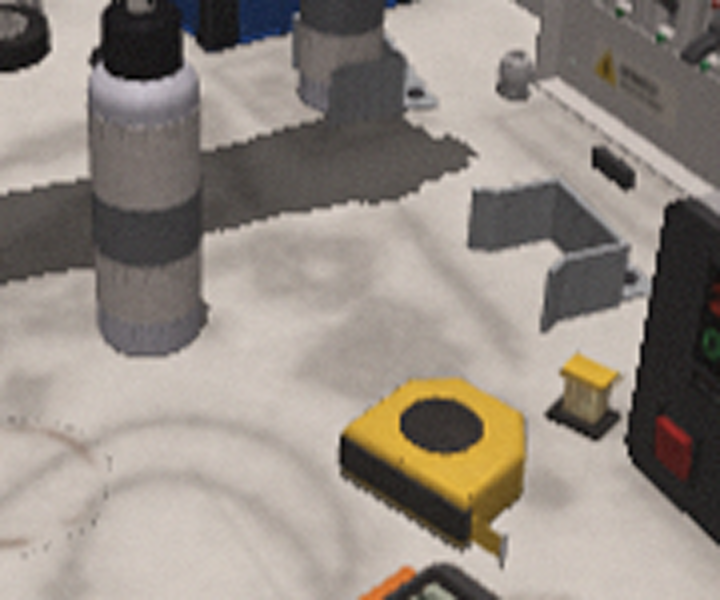

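Scene crop: the bay's +y tip is at (370,218/283), its -y tip at (447,172/232), and its back corners at (303,197) and (375,158). Side crop: tips at (470,190/248) and (550,262)/(543,330), back corners at (560,182) and (628,243). Next I'll fit both poses.

```bash
cat > fit.py <<'E'
from h import *
from scipy.optimize import least_squares as LS
S=lambda x,y:(190+(x+.5)/4.4-.5,140+(y+.5)/4.4-.5); D=lambda x,y:(220+(x+.5)/4-.5,180+(y+.5)/4-.5)
obs=[('scene0',(-21,42,40),S(370,218)),('scene0',(-21,42,0),S(370,283)),('scene0',(-21,-42,40),S(447,172)),('scene0',(-21,-42,0),S(447,232)),
('scene0',(30,35,40),S(303,197)),('scene0',(28,-33,40),S(375,158)),
('side0',(-21,42,40),D(470,190)),('side0',(-21,42,0),D(472,248)),('side0',(-21,-42,0),D(543,330)),('side0',(28,33,40),D(560,182)),('side0',(30,-35,40),D(628,243)),('side0',(30,-35,0),D(622,305))]
def W(p,l):
    c,s=np.cos(p[2]),np.sin(p[2]); return np.array([p[0]+c*l[0]-s*l[1],p[1]+s*l[0]+c*l[1],l[2]])
f=lambda p:np.concatenate([np.subtract(proj(v,W(p,l)),o) for v,l,o in obs])
r=LS(f,[650,-50,0],loss='soft_l1'); print('bay',r.x); print(np.round(f(r.x).reshape(-1,2),1).tolist())
def ext(v,c,z,R=26):
    a=np.linspace(0,2*np.pi,90); q=np.array([proj(v,(c[0]+R*np.cos(t),c[1]+R*np.sin(t),z)) for t in a]); return q[:,0].min(),q[:,0].max(),q[:,1].max()
def can(L,g):
    def h(c): return np.concatenate([[ext(v,c,0)[2]-b, .5*sum(ext(v,c,30)[:2])-m] for v,m,b in L])
    r=LS(h,g); print('can',r.x,np.round(r.fun,1))
can([('scene0',S(672,0)[0],S(0,396)[1]),('side0',D(151,0)[0],D(0,355)[1])],[500,-55])
can([('scene0',S(152,0)[0],S(0,457)[1]),('side0',D(343,0)[0],305/1.0 if 0 else D(0,113)[1])],[500,150])
for n,v,u,z in [('relay','side0',D(583,415),0),('tapemeas c','side0',D(445,425),31),('tm left','side0',D(342,445),31),('tm near','side0',D(478,480),31),('tm far','side0',D(455,380),31),('gland','side0',D(515,98),0),('ant','scene0',(239,279),0),('tape','scene0',(254,303),10)]: print(n,ground(v,*u,z)[:2].round())
E
python3 fit.py
```

```text
bay [ 6.96410540e+02 -1.10695602e+02 -1.00505278e-01]
[[-0.9, 0.4], [-0.5, 0.4], [0.4, -1.3], [0.4, -0.9], [-1.0, -0.6], [-1.1, -1.0], [-0.4, -0.6], [-2.4, 0.5], [-0.2, 2.5], [-0.6, -0.8], [1.0, 0.7], [-0.1, 1.3]]
can [500.80069264 -52.86584238] [ 0.4 -1.   1.2 -0.5]
can [702.55823469 106.65191616] [-0.4 -1.   1.8 -0.8]
relay [ 654. -205.]
tapemeas c [ 571. -211.]
tm left [ 524. -202.]
tm near [ 564. -246.]
tm far [ 592. -187.]
gland [804.  58.]
ant [596. 213.]
tape [532. 263.]
```

```bash
cat > go.py <<'E'
from h import *
from scipy.spatial.transform import Rotation as R
def rel(tip,psi,th):
    s=ctrl.read_state(); R0=R.from_euler('xyz',s['tool_rot']).as_matrix(); p0=np.array(s['eef_pos'])
    f=np.array([np.cos(psi),np.sin(psi),0]); up=np.array([0,0,1.])
    x=np.cos(th)*f+np.sin(th)*up; z=np.sin(th)*f-np.cos(th)*up; y=np.cross(z,x)
    M=np.c_[x,y,z]; p=np.array(tip)-73*z
    return np.r_[R0.T@(p-p0)/10, R.from_matrix(R0.T@M).as_rotvec()].round(3).tolist()
def where():
    s=ctrl.read_state(); M=R.from_euler('xyz',s['tool_rot']).as_matrix()
    print('t',s['clock'],'tip',(s['eef_pos']+73*M[:,2]).round(1),'x',M[:,0].round(3),'z',M[:,2].round(3),'w',s['width'],'F',s['force'].round(1),'q',s['qpos'].round(2))
E
python3 -c "
from go import *
where(); print(rel((446,-27,220),-.44,.52))"
```

```text
t 0.1 tip [649.4   0.  230.1] x [ 0.  1. -0.] z [-0.002 -0.    -1.   ] w 85.76219564901243 F [ 0.5 -0.5 -0. ] q [-0.07  0.63  0.04  1.52 -0.03  1.   -0.02]
[-1.158, -23.635, 2.012, -0.522, 0.332, 1.958]
```

```bash
python3 -c "
from go import *
im=ctrl.get_image('wrist'); print(np.array(im['mount']).round(2))"
```

```text
[[ -0.     0.95   0.31  79.3 ]
 [  1.     0.    -0.     1.11]
 [ -0.     0.31  -0.95 -71.56]
 [  0.     0.     0.     1.  ]]
```

>>> send_rows(
  rows=[
    [[0, -5, 0, 0, 0, 0.15], [0, -10, 0, 0, 0, 0.3], [0, -15, 0, 0, 0, 0.45], [0, -20, 0, 0, 0, 0.6], [0, -23, 0, 0, 0, 0.75], [0, -23, 0, 0, 0, 0.75], [0, -23, 0, 0, 0, 0.75]],
  ],
  grip=195,
)

```text
clock: 0.85
eef_pos: [420.4, 0.3, 304.3]
tool_rot: [3.141, -0.001, 0.823]
force: [0.6, -0.3, 0.8]
width: 19.8
gripper_force: 0.0
```

```bash
sed -i 's/x=np.cos(th)\*f+np.sin(th)\*up/x=-np.cos(th)*f-np.sin(th)*up/' go.py; python3 -c "
from go import *
where(); print(rel((446,-27,220),-.44,.52))"
```

```text
t 0.85 tip [4.205e+02 3.000e-01 2.313e+02] x [0.68  0.733 0.001] z [ 0.002  0.    -1.   ] w 19.84413892072436 F [ 0.6 -0.3  0.8] q [-0.26  0.31  0.25  2.12 -0.12  0.72 -0.68]
[-1.359, 0.275, 2.094, -0.485, -0.356, -1.831]
```

>>> send_rows(
  rows=[
    [[-1.36, 0.28, 2.09, -0.485, -0.356, -1.831], [-1.36, 0.28, 2.09, -0.485, -0.356, -1.831], [-1.36, 0.28, 2.09, -0.485, -0.356, -1.831], [-1.36, 0.28, 2.09, -0.485, -0.356, -1.831], [-1.36, 0.28, 2.09, -0.485, -0.356, -1.831], [-1.36, 0.28, 2.09, -0.485, -0.356, -1.831], [-1.36, 0.28, 2.09, -0.485, -0.356, -1.831], [-1.36, 0.28, 2.09, -0.485, -0.356, -1.831], [-1.36, 0.28, 2.09, -0.485, -0.356, -1.831], [-1.36, 0.28, 2.09, -0.485, -0.356, -1.831]],
  ],
)

```text
clock: 1.85
eef_pos: [414.8, -11.1, 283.1]
tool_rot: [3.045, 0.421, 2.257]
force: [1.3, -0.9, 0.5]
width: 20.1
gripper_force: 0.0
```

```bash
python3 -c "
from go import *
where(); print(rel((446,-27,220),-.44,.52))"
```

```text
t 1.85 tip [439.1 -29.6 216.8] x [-0.578  0.706 -0.409] z [ 0.332 -0.254 -0.909] w 20.147403807242107 F [ 1.3 -0.9  0.5] q [-0.55  0.29  0.36  2.4   0.89  0.29 -0.35]
[0.052, -0.151, -0.062, -0.106, -0.078, -0.4]
```

>>> send_rows(
  rows=[
    [[0.05, -0.15, -0.06, -0.106, -0.078, -0.4], [0.05, -0.15, -0.06, -0.106, -0.078, -0.4], [0.05, -0.15, -0.06, -0.106, -0.078, -0.4], [0.05, -0.15, -0.06, -0.106, -0.078, -0.4], [0.05, -0.15, -0.06, -0.106, -0.078, -0.4]],
  ],
)

```text
clock: 2.35
eef_pos: [414.0, -11.7, 281.1]
tool_rot: [-3.138, 0.501, 2.674]
force: [0.9, 0.8, -0.9]
width: 19.9
gripper_force: 0.0
```

```bash
python3 -c "
from go import *
where(); print(rel((446,-27,120),-.44,.52))"
```

```text
t 2.35 tip [445.2 -27.7 217.1] x [-0.783  0.395 -0.48 ] z [ 0.427 -0.219 -0.877] w 19.934636949480247 F [ 0.9  0.8 -0.9] q [ 0.06  0.28 -0.39  2.46  1.5   0.45 -0.6 ]
[4.761, 0.003, 8.539, -0.017, -0.019, -0.024]
```

>>> send_rows(
  rows=[
    [[1.6, 0, 2.85, -0.01, -0.01, -0.01], [3.2, 0, 5.7, -0.017, -0.019, -0.024], [4.76, 0, 8.54, -0.017, -0.019, -0.024], [4.76, 0, 8.54, -0.017, -0.019, -0.024], [4.76, 0, 8.54, -0.017, -0.019, -0.024]],
  ],
)

```text
clock: 2.85
eef_pos: [442.0, -10.5, 181.9]
tool_rot: [-3.123, 0.467, 2.685]
force: [-2.2, 0.0, 0.9]
width: 20.3
gripper_force: 0.0
```

```bash
python3 -c "
from go import *
where(); print(rel((446,-27,30),-.44,.52))"
```

```text
t 2.85 tip [470.9 -26.3 116.7] x [-0.802  0.394 -0.45 ] z [ 0.396 -0.215 -0.893] w 20.335727919001975 F [-2.2  0.   0.9] q [ 0.53  0.89 -1.24  2.46  1.7   1.19 -0.82]
[6.26, -1.234, 6.784, -0.027, -0.053, -0.014]
```

```bash
python3 -c "
from go import *
print(rel((464,-6,120),-.9,.5),rel((464,-6,200),-.9,.5))"
```

```text
[1.144, 2.862, -0.874, 0.188, -0.029, 0.393] [-2.458, 2.728, -8.016, 0.188, -0.029, 0.393]
```

>>> send_rows(
  rows=[
    [[-2.46, 2.73, -4, 0.188, -0.029, 0.393], [-2.46, 2.73, -8, 0.188, -0.029, 0.393], [-2.46, 2.73, -8, 0.188, -0.029, 0.393], [-2.46, 2.73, -8, 0.188, -0.029, 0.393], [-2.46, 2.73, -8, 0.188, -0.029, 0.393], [-2.46, 2.73, -8, 0.188, -0.029, 0.393]],
  ],
)

```text
clock: 3.45
eef_pos: [441.9, 25.2, 275.1]
tool_rot: [3.129, 0.523, 2.252]
force: [-0.2, -0.7, 0.3]
width: 20.6
gripper_force: 0.0
```

```bash
python3 -c "
from go import *
where()
print(rel((464,-6,120),-.9,.5),rel((464,-6,70),-.9,.5))"
```

```text
t 3.45 tip [465.5  -2.6 211.9] x [-0.545  0.673 -0.5  ] z [ 0.324 -0.38  -0.866] w 20.551703724699653 F [-0.2 -0.7  0.3] q [ 0.38  0.62 -1.19  2.29  1.28  1.19 -0.97]
[4.276, -0.306, 8.04, 0.017, 0.023, 0.009] [6.775, -0.36, 12.371, 0.017, 0.023, 0.009]
```

>>> send_rows(
  rows=[
    [[1.4, -0.1, 2.6, 0.017, 0.023, 0.009], [2.8, -0.2, 5.2, 0.017, 0.023, 0.009], [4.2, -0.3, 8.0, 0.017, 0.023, 0.009], [5.5, -0.35, 10.2, 0.017, 0.023, 0.009], [6.78, -0.36, 12.37, 0.017, 0.023, 0.009], [6.78, -0.36, 12.37, 0.017, 0.023, 0.009], [6.78, -0.36, 12.37, 0.017, 0.023, 0.009]],
  ],
)

```text
clock: 4.15
eef_pos: [442.0, 21.7, 133.9]
tool_rot: [-3.141, 0.499, 2.241]
force: [-0.1, -0.2, -0.6]
width: 19.7
gripper_force: 0.0
```

```bash
python3 -c "
from go import *
where()
print(rel((464,-6,70),-.9,.5),rel((464,-6,25),-.9,.5))
snap('side','side1')
im=cv2.imread('pics/side1.png')[100:300,180:400]; cv2.imwrite('pics/d1.png',cv2.resize(im,None,fx=3,fy=3))"
```

```text
t 4.15 tip [463.7  -5.7  69.8] x [-0.545  0.688 -0.478] z [ 0.297 -0.375 -0.878] w 19.72998327998771 F [-0.1 -0.2 -0.6] q [ 0.23  0.94 -1.    2.37  1.6   1.23 -1.32]
[-0.043, -0.0, 0.003, -0.001, -0.001, -0.001] [2.109, 0.002, 3.954, -0.001, -0.001, -0.001]
```

View pics/d1.png

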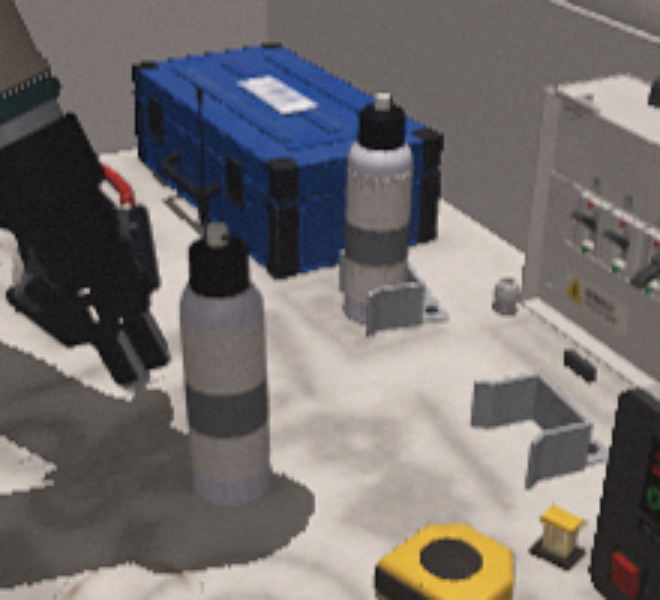

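The gripper is tilted behind the can with its tips at about (135,388) in the crop. The can hasn't moved.

```bash
python3 -c "
from go import *
print(proj('side1',(463.7,-5.7,69.8)), proj('side1',(463.7,-5.7,57)))
print(rel((464,-6,14),-.9,.5))"
```

```text
(np.float64(229.55663341553122), np.float64(225.31309102061329)) (np.float64(229.92715198879225), np.float64(230.7226213528299))
[2.695, -0.057, 4.977, 0.001, -0.0, -0.002]
```

>>> send_rows(
  rows=[
    [[0.5, 0, 1.0, 0, 0, 0], [1.0, 0, 2.0, 0, 0, 0], [1.6, 0, 3.0, 0, 0, 0], [2.1, 0, 3.95, 0, 0, 0], [2.1, 0, 3.95, 0, 0, 0]],
  ],
)

```text
clock: 4.7
eef_pos: [442.2, 21.5, 87.8]
tool_rot: [-3.14, 0.499, 2.24]
force: [0.9, -0.4, -0.3]
width: 20.2
gripper_force: 0.0
```

```bash
python3 -c "
from go import *
where()
for k in (60,35,20,0): # standoff
    d=np.array([500.8,-52.9]); f=np.array([np.cos(-.9),np.sin(-.9)])
    print(k, rel(tuple(d-f*k)+(13,),-.9,.5))"
```

```text
t 4.7 tip [463.8  -6.   23.7] x [-0.545  0.688 -0.478] z [ 0.296 -0.376 -0.878] w 20.15821272293719 F [ 0.9 -0.4 -0.3] q [ 0.19  1.05 -0.94  2.38  1.71  1.27 -1.41]
60 [0.544, -0.033, 0.929, -0.002, -0.001, -0.001]
35 [-1.651, -0.029, 2.125, -0.002, -0.001, -0.001]
20 [-2.968, -0.026, 2.843, -0.002, -0.001, -0.001]
0 [-4.724, -0.022, 3.8, -0.002, -0.001, -0.001]
```

>>> send_rows(
  rows=[
    [[0.15, 0, 0.3, 0, 0, 0], [0.3, 0, 0.6, 0, 0, 0], [0.5, 0, 0.95, 0, 0, 0], [0.5, 0, 0.95, 0, 0, 0]],
  ],
)

```text
clock: 5.1
eef_pos: [442.9, 21.4, 78.4]
tool_rot: [3.14, 0.5, 2.239]
force: [-0.2, 0.8, 0.2]
width: 19.8
gripper_force: 0.0
```

>>> send_rows(
  rows=[
    [[-0.44, 0, 0.24, 0, 0, 0], [-0.88, 0, 0.48, 0, 0, 0], [-1.32, 0, 0.72, 0, 0, 0], [-1.76, 0, 0.96, 0, 0, 0], [-2.2, 0, 1.2, 0, 0, 0], [-2.64, 0, 1.44, 0, 0, 0], [-3.07, 0, 1.68, 0, 0, 0], [-3.5, 0, 1.92, 0, 0, 0]],
  ],
)

```text
clock: 5.9
eef_pos: [467.8, -9.8, 78.7]
tool_rot: [3.14, 0.499, 2.24]
force: [-2.8, 1.3, 1.4]
width: 20.0
gripper_force: 1.2
```

```bash
python3 -c "
from go import *
where()
snap('side','side2');snap('scene','scene2')
a=cv2.imread('pics/side2.png')[130:280,180:330];b=cv2.imread('pics/scene2.png')[120:270,260:410]
cv2.imwrite('pics/d2.png',np.hstack([cv2.resize(i,None,fx=2.6,fy=2.6,interpolation=2) for i in (a,b)]))"
```

```text
t 5.9 tip [489.5 -37.2  14.6] x [-0.544  0.689 -0.479] z [ 0.298 -0.375 -0.878] w 19.982246740518704 F [-2.8  1.3  1.4] q [ 0.28  1.06 -0.91  2.34  1.77  1.24 -1.32]
```

View pics/d2.png

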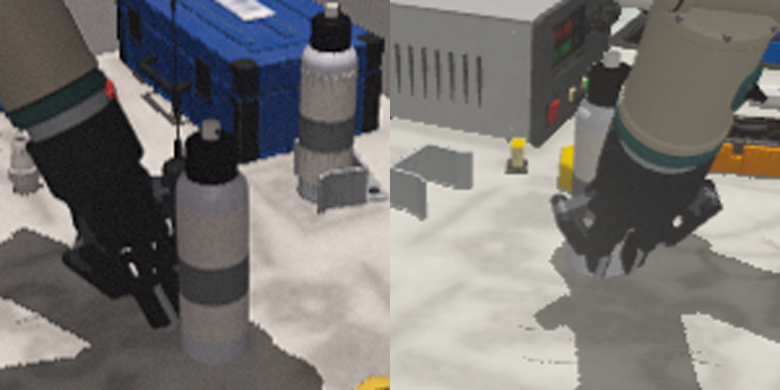

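```bash
python3 -c "
from fit import ext
import numpy as np
for c in [(500.8,-52.9),(511,-65),(509,-62),(514,-68)]: print(c,np.round(ext('side0',c,0),1),np.round(ext('side0',c,30),1))" | grep '^('
python3 - <<'E'
from go import *
tip=np.array([489.5,-37.2]); f=np.array([np.cos(-.9),np.sin(-.9)])
for k in(0,35,40,45): print(k, (tip+f*(35+k)).round(1))
E
```

```text
(500.8, -52.9) [244.3 270.2 269.5] [243.7 270.1 257.3]
(511, -65) [251.4 277.4 271.6] [251.  277.5 259.2]
(509, -62) [249.9 275.8 271. ] [249.4 275.9 258.7]
(514, -68) [253.4 279.4 272. ] [253.  279.5 259.7]
0 [511.3 -64.6]
35 [533. -92.]
40 [536.1 -95.9]
45 [539.2 -99.9]
```

>>> send_rows(
  rows=[
    [[-0.41, 0, 0.22, 0, 0, 0], [-0.82, 0, 0.45, 0, 0, 0], [-1.23, 0, 0.67, 0, 0, 0], [-1.65, 0, 0.9, 0, 0, 0], [-2.06, 0, 1.12, 0, 0, 0], [-2.47, 0, 1.34, 0, 0, 0], [-2.88, 0, 1.57, 0, 0, 0], [-3.3, 0, 1.8, 0, 0, 0], [-3.69, 0, 2.01, 0, 0, 0], [-3.69, 0, 2.01, 0, 0, 0]],
  ],
)

```text
clock: 7.0
eef_pos: [494.3, -43.6, 78.8]
tool_rot: [3.14, 0.501, 2.238]
force: [0.1, 0.2, -0.2]
width: 19.8
gripper_force: 0.2
```

```bash
python3 - <<'E'
from go import *
where()
s=ctrl.read_state(); M=R.from_euler('xyz',s['tool_rot']).as_matrix(); tip=s['eef_pos']+73*M[:,2]
f=lambda p:np.array([np.cos(p),np.sin(p)])
c=tip[:2]+31.6*f(-.9); print('can',c)
for psi,k in[(-.9,38),(-.9,45),(-.8,48),(-.7,48),(-.6,48),(-.5,48),(-.4,48),(-.3,48),(-.2,48),(-.1,48)]: print(rel(tuple(c-k*f(psi))+(15,),psi,.5))
E
```

```text
t 7.0 tip [516.  -71.1  14.8] x [-0.542  0.689 -0.481] z [ 0.299 -0.377 -0.877] w 19.84467238907184 F [ 0.1  0.2 -0.2] q [ 0.36  1.05 -0.88  2.29  1.8   1.19 -1.21]
can [535.68880824 -95.8826455 ]
[0.542, -0.004, -0.323, -0.0, 0.001, -0.003]
[1.156, -0.007, -0.659, -0.0, 0.001, -0.003]
[1.38, -0.836, -0.783, -0.048, 0.001, -0.091]
[1.269, -1.656, -0.724, -0.096, 0.002, -0.179]
[1.086, -2.459, -0.625, -0.144, 0.002, -0.267]
[0.834, -3.238, -0.488, -0.192, 0.002, -0.354]
[0.515, -3.983, -0.314, -0.24, 0.002, -0.442]
[0.132, -4.689, -0.105, -0.288, 0.002, -0.53]
[-0.311, -5.348, 0.136, -0.336, 0.002, -0.618]
[-0.809, -5.953, 0.408, -0.384, 0.002, -0.705]
```

>>> send_rows(
  rows=[
    [[0.54, 0, -0.32, 0, 0, 0], [1.16, 0, -0.66, 0, 0, 0], [1.38, -0.84, -0.78, -0.048, 0.001, -0.091], [1.27, -1.66, -0.72, -0.096, 0.002, -0.179], [1.09, -2.46, -0.63, -0.144, 0.002, -0.267], [0.83, -3.24, -0.49, -0.192, 0.002, -0.354], [0.52, -3.98, -0.31, -0.24, 0.002, -0.442], [0.13, -4.69, -0.11, -0.288, 0.002, -0.53], [-0.31, -5.35, 0.14, -0.336, 0.002, -0.618], [-0.81, -5.95, 0.41, -0.384, 0.002, -0.705]],
  ],
)

```text
clock: 8.0
eef_pos: [466.8, -90.3, 77.8]
tool_rot: [3.138, 0.486, 3.045]
force: [0.3, -0.4, 0.1]
width: 20.0
gripper_force: 0.0
```

```bash
python3 - <<'E'
from go import *
where()
snap('side','side3');snap('scene','scene3')
a=cv2.imread('pics/side3.png')[150:300,210:390];b=cv2.imread('pics/scene3.png')[120:270,210:360]
cv2.imwrite('pics/d3.png',np.hstack([cv2.resize(i,None,fx=2.4,fy=2.4,interpolation=2) for i in (a,b)]))
c=np.array([535.7,-95.9]); f=np.array([np.cos(-.1),np.sin(-.1)])
for k in (48,32,-30): print(k,rel(tuple(c-k*f)+(15,),-.1,.5))
E
```

```text
t 8.0 tip [500.7 -93.3  13.3] x [-0.88   0.085 -0.467] z [ 0.465 -0.041 -0.884] w 20.014580273349697 F [ 0.3 -0.4  0.1] q [ 0.88  1.28 -1.25  2.47  2.15  1.23 -0.28]
48 [1.158, 0.341, -0.718, 0.0, -0.014, -0.003]
32 [-0.257, 0.345, 0.029, 0.0, -0.014, -0.003]
-30 [-5.739, 0.363, 2.925, 0.0, -0.014, -0.003]
```

View pics/d3.png

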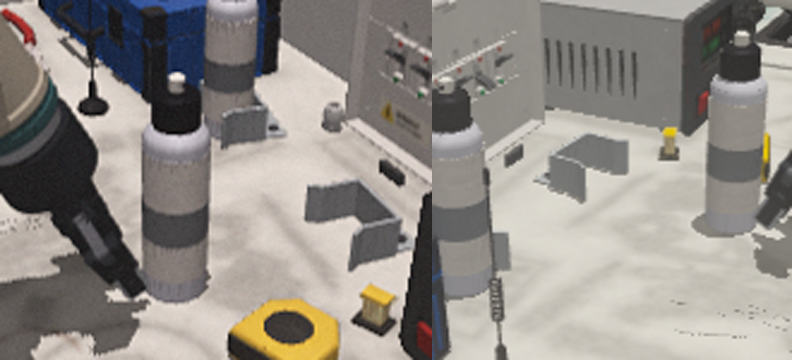

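```bash
cat >> fit.py <<'E'
print('now');can([('scene0',335.4,218.3),('side0',283.1,275.6)],[535,-95])
for c in [(535.7,-95.9)]: print(ext('side0',c,0),ext('side0',c,30),ext('scene0',c,0),ext('scene0',c,30))
E
python3 fit.py | sed -n '/now/,$p'
```

```text
now
can [534.81360415 -95.02009255] [-0.5 -1.6  1.3 -1.1]
(np.float64(269.2627990633255), np.float64(295.6843321489472), np.float64(277.07141367546575)) (np.float64(269.1583377569536), np.float64(296.1082249198049), np.float64(264.6319654031089)) (np.float64(321.75272758201663), np.float64(344.13528185506533), np.float64(217.49961577408368)) (np.float64(322.2152132058852), np.float64(344.9584954762692), np.float64(205.946336512689))
```

```bash
cat > plan.py <<'E'
from go import *
import sys
H=np.array([696.4,-110.7]); f=np.array([np.cos(-.1),np.sin(-.1)])
for r in map(float,sys.argv[1:]): print(r,rel(tuple(H-(31.6+r)*f)+(15,),-.1,.5))
E
python3 plan.py 155 125 95
```

```text
155.0 [-0.856, 0.479, 0.346, 0.0, -0.014, -0.003]
125.0 [-3.508, 0.487, 1.747, 0.0, -0.014, -0.003]
95.0 [-6.161, 0.496, 3.148, 0.0, -0.014, -0.003]
```

```bash
python3 -c "
from go import *
where()"; python3 plan.py 155 95
```

```text
t 8.1 tip [500.2 -95.8  13.6] x [-0.879  0.091 -0.467] z [ 0.465 -0.047 -0.884] w 20.05502701099791 F [-0.1  0.8  0.8] q [ 0.88  1.28 -1.25  2.47  2.15  1.23 -0.28]
155.0 [-0.856, 0.479, 0.346, 0.0, -0.014, -0.003]
95.0 [-6.161, 0.496, 3.148, 0.0, -0.014, -0.003]
```

>>> send_rows(
  rows=[
    [[0, 0.25, 0, 0, -0.007, -0.001], [-0.1, 0.48, 0.05, 0, -0.014, -0.003], [-0.5, 0.48, 0.2, 0, -0.014, -0.003], [-0.9, 0.48, 0.36, 0, -0.014, -0.003], [-1.4, 0.48, 0.64, 0, -0.014, -0.003], [-1.9, 0.48, 0.9, 0, -0.014, -0.003], [-2.4, 0.48, 1.17, 0, -0.014, -0.003], [-2.9, 0.49, 1.43, 0, -0.014, -0.003], [-3.4, 0.49, 1.7, 0, -0.014, -0.003], [-3.9, 0.49, 1.96, 0, -0.014, -0.003]],
  ],
)

```text
clock: 9.1
eef_pos: [511.8, -89.8, 79.7]
tool_rot: [3.141, 0.502, 3.045]
force: [-1.3, -0.1, -1.5]
width: 20.2
gripper_force: 0.7
```

```bash
python3 -c "
from go import *
where()"; python3 plan.py 110 60 50
```

```text
t 9.1 tip [546.7 -93.1  15.7] x [-0.873  0.084 -0.481] z [ 0.479 -0.046 -0.877] w 20.19937103902623 F [-1.3 -0.1 -1.5] q [ 0.86  1.27 -1.24  2.36  2.13  1.18 -0.2 ]
110.0 [-0.772, -0.24, 0.494, 0.002, 0.002, 0.003]
60.0 [-5.156, -0.26, 2.899, 0.002, 0.002, 0.003]
50.0 [-6.033, -0.264, 3.379, 0.002, 0.002, 0.003]
```

Now I'll push to about 50 mm short of home, correcting 2.6 mm sideways along the way.

>>> send_rows(
  rows=[
    [[-0.6, -0.03, 0.34, 0, 0, 0], [-1.2, -0.06, 0.68, 0, 0, 0], [-1.8, -0.1, 1.02, 0, 0, 0.001], [-2.4, -0.13, 1.35, 0.001, 0.001, 0.001], [-3.0, -0.16, 1.68, 0.001, 0.001, 0.002], [-3.6, -0.18, 2.02, 0.001, 0.001, 0.002], [-4.2, -0.2, 2.36, 0.002, 0.002, 0.003], [-4.8, -0.23, 2.69, 0.002, 0.002, 0.003], [-5.4, -0.25, 3.03, 0.002, 0.002, 0.003], [-6.0, -0.26, 3.36, 0.002, 0.002, 0.003]],
  ],
)

```text
clock: 10.1
eef_pos: [580.1, -98.8, 79.2]
tool_rot: [3.141, 0.5, 3.042]
force: [-3.7, 0.5, 0.9]
width: 20.0
gripper_force: 1.3
```

```bash
python3 - <<'E'
from go import *
where()
snap('side','side4');snap('scene','scene4')
a=cv2.imread('pics/side4.png')[150:300,270:420];b=cv2.imread('pics/scene4.png')[120:270,220:370]
cv2.imwrite('pics/d4.png',np.hstack([cv2.resize(i,None,fx=2.6,fy=2.6,interpolation=2) for i in (a,b)]))
E
python3 plan.py 50 25 0
```

```text
t 10.1 tip [ 614.9 -102.3   15.1] x [-0.873  0.087 -0.479] z [ 0.477 -0.047 -0.878] w 20.04950020457157 F [-3.7  0.5  0.9] q [ 0.84  1.26 -1.22  2.18  2.06  1.08 -0.06]
50.0 [0.053, 0.001, 0.009, -0.0, 0.001, -0.0]
25.0 [-2.14, 0.002, 1.21, -0.0, 0.001, -0.0]
0.0 [-4.333, 0.003, 2.411, -0.0, 0.001, -0.0]
```

View pics/d4.png

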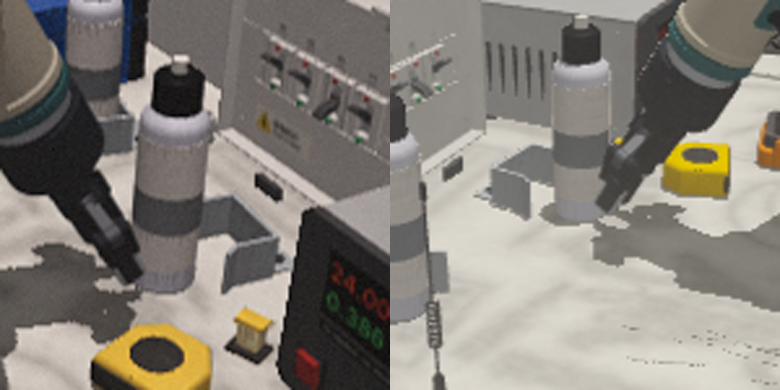

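```bash
cat >> fit.py <<'E'
c=(646.7,-105.7); print('now2'); print(*[np.round(ext(v,c,z),1) for v in('side0','scene0') for z in (0,30,100)])
E
python3 fit.py | sed -n '/now2/,$p'
```

```text
now2
[319.8 345.2 263.7] [320.7 346.5 251.6] [322.8 349.9 221.4] [281.9 302.9 205.5] [281.8 303.  194.4] [281.4 303.4 167.2]
```

>>> send_rows(
  rows=[
    [[-0.4, 0, 0.22, 0, 0, 0], [-0.8, 0, 0.45, 0, 0, 0], [-1.2, 0, 0.67, 0, 0, 0], [-1.6, 0, 0.9, 0, 0, 0], [-2.0, 0, 1.12, 0, 0, 0], [-2.4, 0, 1.34, 0, 0, 0], [-2.8, 0, 1.56, 0, 0, 0], [-3.2, 0, 1.78, 0, 0, 0], [-3.5, 0, 1.95, 0, 0, 0], [-3.8, 0, 2.12, 0, 0, 0]],
  ],
)

```text
clock: 11.2
eef_pos: [623.1, -103.2, 78.7]
tool_rot: [3.141, 0.5, 3.042]
force: [-3.2, -0.3, 1.9]
width: 20.3
gripper_force: 1.8
```

```bash
python3 -c "
from go import *
where()"; python3 plan.py 5 0 -5
```

```text
t 11.2 tip [ 657.9 -106.6   14.6] x [-0.873  0.087 -0.479] z [ 0.477 -0.047 -0.878] w 20.287593303106384 F [-3.2 -0.3  1.9] q [ 0.82  1.27 -1.21  2.07  2.02  1.03  0.04]
5.0 [-0.201, -0.019, 0.066, 0.001, -0.0, 0.001]
0.0 [-0.64, -0.02, 0.306, 0.001, -0.0, 0.001]
-5.0 [-1.079, -0.02, 0.546, 0.001, -0.0, 0.001]
```

Now slow steps until the force rises against the back wall.

>>> send_rows(
  rows=[
    [[-0.1, 0, 0.055, 0, 0, 0], [-0.2, 0, 0.11, 0, 0, 0], [-0.3, 0, 0.165, 0, 0, 0], [-0.4, 0, 0.22, 0, 0, 0], [-0.5, 0, 0.275, 0, 0, 0]],
  ],
)

```text
clock: 11.7
eef_pos: [628.6, -103.7, 78.7]
tool_rot: [3.141, 0.5, 3.042]
force: [-3.4, -0.0, 2.1]
width: 20.2
gripper_force: 1.8
```

>>> send_rows(
  rows=[
    [[-0.09, 0, 0.05, 0, 0, 0], [-0.18, 0, 0.1, 0, 0, 0]],
  ],
)

```text
clock: 11.9
eef_pos: [630.6, -103.9, 78.7]
tool_rot: [3.141, 0.5, 3.042]
force: [-3.0, 0.3, 2.1]
width: 20.0
gripper_force: 1.7
```

```bash
python3 -c "
from go import *
where()"; python3 plan.py 0
```

```text
t 11.9 tip [ 665.4 -107.3   14.6] x [-0.873  0.087 -0.479] z [ 0.477 -0.047 -0.878] w 19.994699583603847 F [-3.   0.3  2.1] q [ 0.82  1.27 -1.21  2.05  2.01  1.02  0.05]
0.0 [0.024, -0.023, -0.059, 0.001, -0.0, 0.001]
```

>>> send_rows(
  rows=[
    [[-0.09, 0, 0.05, 0, 0, 0], [-0.18, 0, 0.1, 0, 0, 0]],
  ],
)

```text
clock: 12.1
eef_pos: [632.5, -104.1, 78.6]
tool_rot: [3.141, 0.499, 3.042]
force: [-7.1, 0.9, 4.5]
width: 20.0
gripper_force: 3.3
```

>>> send_rows(
  rows=[
    [[-0.09, 0, 0.05, 0, 0, 0], [-0.18, 0, 0.1, 0, 0, 0]],
  ],
)

```text
clock: 12.3
eef_pos: [633.0, -104.0, 78.4]
tool_rot: [-3.141, 0.497, 3.043]
force: [-13.2, -0.7, 9.7]
width: 20.3
gripper_force: 6.3
```

The can is against the back wall: the force rose to 13 N and the motion stalled. Next I'll back off slowly along the bench, then look.

>>> send_rows(
  rows=[
    [[0.15, 0, -0.08, 0, 0, 0], [0.4, 0, -0.22, 0, 0, 0], [0.9, 0, -0.5, 0, 0, 0], [1.8, 0, -1.0, 0, 0, 0], [2.7, 0, -1.5, 0, 0, 0], [3.6, 0, -2.0, 0, 0, 0], [4.5, 0, -2.5, 0, 0, 0], [5.4, 0, -3.0, 0, 0, 0], [5.4, 0, -3.0, 0, 0, 0]],
  ],
)

```text
clock: 13.2
eef_pos: [571.5, -97.9, 78.8]
tool_rot: [3.141, 0.498, 3.044]
force: [0.2, -0.0, -0.1]
width: 20.2
gripper_force: 0.0
```

```bash
python3 - <<'E'
from go import *
where()
snap('side','side5');snap('scene','scene5')
a=cv2.imread('pics/side5.png')[120:320,250:450];b=cv2.imread('pics/scene5.png')[120:320,190:390]
cv2.imwrite('pics/d5.png',np.hstack([cv2.resize(i,None,fx=2,fy=2,interpolation=2) for i in (a,b)]))
from fit import ext
print('EXP',[np.round(ext(v,(698,-111),z),1) for v in('side0','scene0') for z in (60,100)])
E
```

```text
t 13.2 tip [ 606.2 -101.3   14.6] x [-0.874  0.086 -0.478] z [ 0.475 -0.047 -0.879] w 20.18991412537761 F [ 0.2 -0.  -0.1] q [ 0.84  1.25 -1.21  2.2   2.07  1.07 -0.08]
bay [ 6.96410540e+02 -1.10695602e+02 -1.00505278e-01]
[[-0.9, 0.4], [-0.5, 0.4], [0.4, -1.3], [0.4, -0.9], [-1.0, -0.6], [-1.1, -1.0], [-0.4, -0.6], [-2.4, 0.5], [-0.2, 2.5], [-0.6, -0.8], [1.0, 0.7], [-0.1, 1.3]]
can [500.80069264 -52.86584238] [ 0.4 -1.   1.2 -0.5]
can [702.55823469 106.65191616] [-0.4 -1.   1.8 -0.8]
relay [ 654. -205.]
tapemeas c [ 571. -211.]
tm left [ 524. -202.]
tm near [ 564. -246.]
tm far [ 592. -187.]
gland [804.  58.]
ant [596. 213.]
tape [532. 263.]
now
can [534.81360415 -95.02009255] [-0.5 -1.6  1.3 -1.1]
(np.float64(269.2627990633255), np.float64(295.6843321489472), np.float64(277.07141367546575)) (np.float64(269.1583377569536), np.float64(296.1082249198049), np.float64(264.6319654031089)) (np.float64(321.75272758201663), np.float64(344.13528185506533), np.float64(217.49961577408368)) (np.float64(322.2152132058852), np.float64(344.9584954762692), np.float64(205.946336512689))
now2
[319.8 345.2 263.7] [320.7 346.5 251.6] [322.8 349.9 221.4] [281.9 302.9 205.5] [281.8 303.  194.4] [281.4 303.4 167.2]
EXP [array([344.4, 370.4, 233.8]), array([346.2, 372.9, 216.4]), array([264.3, 285.3, 178.2]), array([263.8, 285.2, 162.8])]
```

View pics/d5.png

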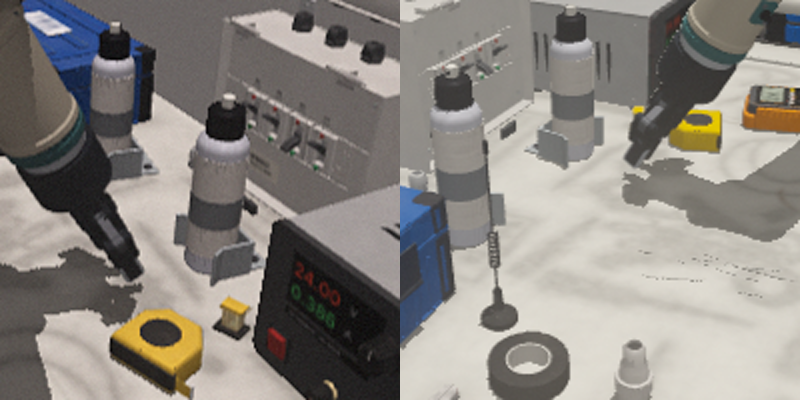

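The can stands upright in the empty holder: its side-view edges are at about 345 to 371, where the home position predicts 344 to 371. The fingers are clear and the other items look undisturbed.

```bash
python3 -c "
from cell import ctrl
print(ctrl.finish_job())"
```

```text
the job is handed in; nothing more can be done
None
```

I slid the can upright into the empty holder until it stood against the back wall, left the fingers clear of it, and handed the job in at about 13 s. No verdict came back, but the last pictures show it at the home position and nothing else visibly moved.

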